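# Lock the rack spindle on a tube shaker with a ring linchpin

### The arm

A 6-joint arm with a two-finger parallel gripper is mounted at the origin on the work surface. World frame = base frame: x ahead of the robot, y to its left, z up, the work surface at z = 0. Lengths are in mm, angles in rad, forces in N, time in s.
With the tool pointing down it reaches from about 400 to 925 mm from the base axis. Payload 12.5 kg.
Tool frame: the origin (TCP) lies between the finger pads; the fingertips stand 11 mm ahead of it and the grasp point (between the pads) lies 8 mm behind it (env.tip_extent is the distance from the TCP to the fingertips, in mm); x points along the fingers, z is the direction in which the jaws open and shut, and the axes are right-handed (so a half turn about x gives the same grasp; the last joint's range is limited). The gripper opens to 95 mm and grips with 3 to 60 N. Pads are 20 mm wide; open, the fingers measure 119 mm over their backs; the gripper's body (75 mm by 180 mm) begins 59 mm behind the grasp point.
Start: joints at [1.145, 0.491, 1.559, -0, 1.092, -0.106], TCP at [196.469, 593.334, 225.661] pointing down, gripper open.
Joint ranges: [-3.1, 3.1], [-0.84, 2.19], [0.05, 2.79], [-1.13, 4.28], [0.06, 2.93], [-2.69, 2.69]. Speed limits (rad/s): [2.22, 2.22, 2.79, 3.14, 3.14, 3.14].

### API

Orientations are given as [roll, pitch, yaw] about the fixed x, y, z axes, in that order (R = Rz(yaw) Ry(pitch) Rx(roll)).
In Python, from cell import status, imaging, env gives the robot as it stands. The module is installed in compiled form; this text tells all that it offers.
- The arm moves only by the tool apply_moves, never from a script. Its argument "increments" is a list of rows, each a list of 5 numbers: the closure, from 0 (fully open) to 1 (shut), then the shift along the tool's x, y, z in mm, then the turn about the tool's x in degrees. A call has 1 to 10 rows; each row shifts and turns the commanded pose from where the row before left it, along the tool's axes as they then stand; what a row does not reach is not made up. A row lasts 1/10 s, in which the tool goes at most 50 mm and 8.59 degrees, less where a joint would pass 70% of its speed; a pose out of reach is approached as far as the arm can. A call with a gripper value outside its range is refused whole. The fingers move at their own pace and stop on an object; the grip force is fixed at half the most. Time passes only in rows, so rows that do not move let the fingers close. It gives the time, the measured TCP pose, the force and the opening at its end, in the units of the state.
- status.state(): the state, without advancing time (a new reading comes with each control period).
- imaging.read_camera(name): name is "scene" or "top" or "wrist"; returns a dict with "pixels" (384x512x3 uint8, red, green, blue), "fovy" (degrees; the focal length in pixels is half the picture's height over the tangent of half this angle, whatever the lens; pixels are square), "cx", "cy" (the principal point, pixels), "R" (3x3) and "t" (3): a world point X has camera coordinates R X + t. Camera axes: x right, y down, z forward; pixel columns grow to the right and rows downward; lengths in mm; the calibration is good to about 2 mm. A picture is of the moment at which its call begins. There is no depth.
- env.job_done(): hands the job in, once; it reports no verdict.
The state is a dict: "t": time; "joints": joint angles; "qvel": joint speeds; "tau": joint torques, N m; "eef_pos": TCP position; "tcp_rot": TCP orientation; "ft_force": force on the tool from outside, world axes, zero at the start; "moment": the same for the moment, N m; "opening": opening from 0.0 (shut) to 1.0 (fully open).
Only numpy, scipy, OpenCV 4.12 (cv2) and the standard library are available. Lean on these libraries where they do the work, as an engineer would, in place of code of your own. Each camera call takes 0.05 s, during which the arm holds its last target. There are 200 camera calls.

### The job

Take the blue-handled linchpin from its grey stand and push it fully home, collar against the block, through the cross hole in the aluminium spindle block on top of the tube shaker, with its orange ring still standing up. Then swing the ring over the block until it lies all the way down on the pin's tip, and let go. Feel for the hole gently and never force the pin or the ring (a few newtons are enough), and leave everything else on the bench undisturbed.

Things in the scene. Friction and masses are not known exactly. Their poses are not given: they have to be found in the camera images.
- shaker: White tube shaker, fixed: housing 200 (x) x 190 (y) x 55 mm high; purple tube rack 150 x 160 mm, top at 87 mm, tube caps to 96 mm; grey hub 34 (x) x 66 (y) mm, top at 114 mm. All heights are above the table. Origin: centre of its underside; x points away from the operator, z up.
- hub (a point): Centre of the hub's top, 114 mm up, shaker's axes. Above it stands the aluminium spindle block: 22 (x) x 36 (y) x 28 mm, from 121 to 149 mm height, with a square through hole 9.6 mm wide along the shaker's x at 135 mm height, mouth chamfered 1 mm. The block is sprung along x: it yields 1 mm per 1.5 N pushed, at most 12 mm, and springs back; sideways it is firm.
- slot_mid (a point): Point in the plane of the block's front (-x) face (unpushed), at the hole's height, mid-way along the block's cross slot; shaker's axes. The hole is NOT exactly here: the block is clamped anywhere up to 8 mm to either side along the shaker's y (height and face are exact), so find it by sight or by feel. The far face is 22 mm farther along +x.
- pin_grip (a point): Centre of the linchpin's blue handle: a bar 42 mm long (x), 14 wide (y), 18 high (z). x runs along the pin towards the tip. It starts level on its stand, 46 mm above the table, z up. Ahead along x: the ring's hinge bar at +24 mm (6 mm thick, 50 mm long across y), collar (20 x 18 mm) with its front face at +31 mm, tip at +75 mm. Pin weighs 0.1 kg.
- pin: The linchpin; origin on its axis at the collar's front face, x to the tip. Square steel shank 8 mm wide, 44 mm long, the last 5 mm tapering to 5 mm. Fully home, the collar touches the block's front face and the tip stands 22 mm out of the far face. On the stand the shank lies between low cheeks: lift it straight up.
- pin_tip (a point): Point of the pin, on its axis, 75 mm in front of pin_grip.
- ring_bar (a point): Middle of the outer bar of the orange wire ring, a U of 4 mm wire, legs 45 mm apart, which straddles the block when swung. The bar is 38 mm from the hinge axis; fully down it lies on the shank, its centre 6 mm above the pin's axis and 61.5 mm in front of pin_grip (8.5 mm past the block's far face).
- ring (a joint): Angle of the ring in rad: 0 is fully down on the shank near the tip, 1.41 straight up from the hinge, more leans back over the handle (2.0 at most). It starts about upright (1.3 to 1.6). The hinge is stiff: the ring stays where it is left and takes about 1.5 N at its bar to swing.
- stand: Grey pin stand, fixed, base 120 x 70 x 8 mm, origin on its underside below the pin's collar face, x along the pin. A rail 9 mm wide runs under the handle.
- green_rack: Green tube rack 118 x 74 x 55 mm, fixed bystander; origin under its centre.
- tube_a: Loose upright tube with a blue cap, 34 mm across, 103 mm tall, a bystander; origin under its centre.
- tube_b: Loose upright tube with a blue cap, 34 mm across, 103 mm tall, a bystander; origin under its centre.
- tube_c: Loose upright tube with a blue cap, 34 mm across, 103 mm tall, a bystander; origin under its centre.
- jar: Loose jar, 64 mm across, 75 mm tall, a bystander; origin under its centre.
- tip_box: Loose yellow tip box 110 x 80 x 55 mm, a bystander; origin under its centre.
- vial_tray: Loose white tray of small vials, 60 x 60 mm, 42 mm tall, a bystander; origin under its centre.

How it is judged (in metres and radians):
On the way, in this order (a step that is already met when the one before it is completed fails the run):
1. the pin is through the hole with its collar against the block, the ring still up (x of pin_grip in the frame of slot_mid between -0.035 and -0.024 m and x of pin_tip in the frame of slot_mid between 0.04 and 0.05 m and y of pin_tip in the frame of slot_mid between -0.013 and 0.013 m and z of pin_tip in the frame of slot_mid between -0.008 and 0.008 m and angle between the x axis of pin_grip and the x axis of slot_mid, either way round below 0.2 rad and value of joint ring above 1 rad), for 0.2 s.
2. the ring is swung over the block and down on the pin's tip (x of pin_grip in the frame of slot_mid between -0.035 and -0.024 m and x of pin_tip in the frame of slot_mid between 0.04 and 0.05 m and y of pin_tip in the frame of slot_mid between -0.013 and 0.013 m and z of pin_tip in the frame of slot_mid between -0.008 and 0.008 m and angle between the x axis of pin_grip and the x axis of slot_mid, either way round below 0.2 rad and value of joint ring below 0.15 rad), for 0.2 s.
At the end, for the whole second after the job is handed in: Relative to the block's unloaded front face: handle centre 24 to 35 mm before it, pin tip 40 to 50 mm behind it, within 13 mm sideways and 8 mm in height of slot_mid; pin within 0.2 rad of the shaker's x; ring below 0.15 rad; pin slower than 0.02 m/s (all of step 2 and linear speed of pin below 0.02 m/s); the robot touches nothing.
It fails at once if the shaker (with its spindle block) is loaded with more than 40 N in all its contacts (a 10 N push on the ring levers up to about 33) (contact force between shaker and anything else above 40 N).
It fails at once if a loose bystander (tube, jar, tip box, vial tray) is moved more than 30 mm (distance of any of tube_a, tube_b, tube_c, jar, tip_box, vial_tray from where it was at the start of the episode above 0.03 m).
It also fails if it takes over 67 s, if anything falls off the work surface, if the arm or the gripper's body presses on something with over 40 N, if the wrist force passes 120 N, or if a joint passes its speed limit or range.

## Working session

There is one attempt and no reset: what is moved stays moved. The work goes in short steps, Python scripts to look and compute and a tool call to move; the robot and the scene stay as the last step left them, time stands still between calls to the robot, and variables do not carry over. Pictures are saved under pics/ and viewed, about 8 in all and at most 12, crops included, and the job is handed in when it is done.

Besides the shell and the picture viewer there is one more tool, called after ">>>" as name(argument=value, ...), one argument or row to a line, values as JSON. apply_moves: Moves the arm, as the interface text tells. Its arguments: {"type":"object","properties":{"increments":{"type":"array"}},"required":["increments"]}

```bash
mkdir -p pics; cat > h.py <<'E'
import numpy as np, cv2
from cell import status, imaging, env
def cam(n):
    c=imaging.read_camera(n); c['R']=np.array(c['R']);c['t']=np.array(c['t']);c['f']=192/np.tan(np.radians(c['fovy'])/2);return c
def save(c,name,box=None,s=1):
    im=np.array(c['pixels'])[:,:,::-1]
    if box: im=im[box[1]:box[3],box[0]:box[2]]
    cv2.imwrite('pics/'+name,cv2.resize(im,None,fx=s,fy=s,interpolation=cv2.INTER_CUBIC))
def unproj(c,u,v,z):
    d=c['R'].T@np.array([(u-c['cx'])/c['f'],(v-c['cy'])/c['f'],1]);o=-c['R'].T@c['t']
    return o+d*(z-o[2])/d[2]
def proj(c,X):
    p=c['R']@np.array(X,float)+c['t'];return np.array([c['cx'],c['cy']])+c['f']*p[:2]/p[2]
E
python3 - <<'E'
from h import *
import pickle
print(status.state())
a=cam('top');b=cam('scene')
pickle.dump((a,b),open('c0.pkl','wb'))
save(a,'top0.png',s=1.5);save(b,'scene0.png',s=1.5)
for c in(a,b):print(-c['R'].T@c['t'],c['R'],c['f'])
E
```

```text
{'t': 0.0, 'joints': array([ 1.14539641e+00,  4.91574698e-01,  1.55944981e+00,  8.20246662e-06,
        1.09166919e+00, -1.05609525e-01]), 'qvel': array([ 1.73791980e-03, -5.03546175e-04,  1.17508758e-03, -4.55253277e-05,
        9.23578266e-04, -6.98822746e-04]), 'tau': array([-1.88320497e-03, -6.12640715e+01, -2.58175153e+01,  6.91307872e-02,
        4.82061657e-02, -7.41707709e-05]), 'eef_pos': array([196.36930288, 593.11458533, 225.05220472]), 'tcp_rot': array([ 3.02937617,  1.56969526, -2.00280699]), 'ft_force': array([ 0.3907529 , -0.03133292, -0.43210727]), 'moment': array([0.03732418, 0.05124784, 0.0312788 ]), 'opening': 0.9988788313486173}
[ 357.52240857  -12.68797007 1170.52029107] [[ 0.06972462 -0.99755997 -0.00354795]
 [-0.97358171 -0.06727259 -0.21820415]
 [ 0.21743305  0.01866842 -0.9758967 ]] 400.7053352315606
[1060.90567891  324.46911819 1007.76582122] [[-0.57122918  0.8207683  -0.00605231]
 [ 0.69078623  0.47675712 -0.54361479]
 [-0.4432963  -0.31470948 -0.83931301]] 385.84487032390433
```

View pics/top0.png

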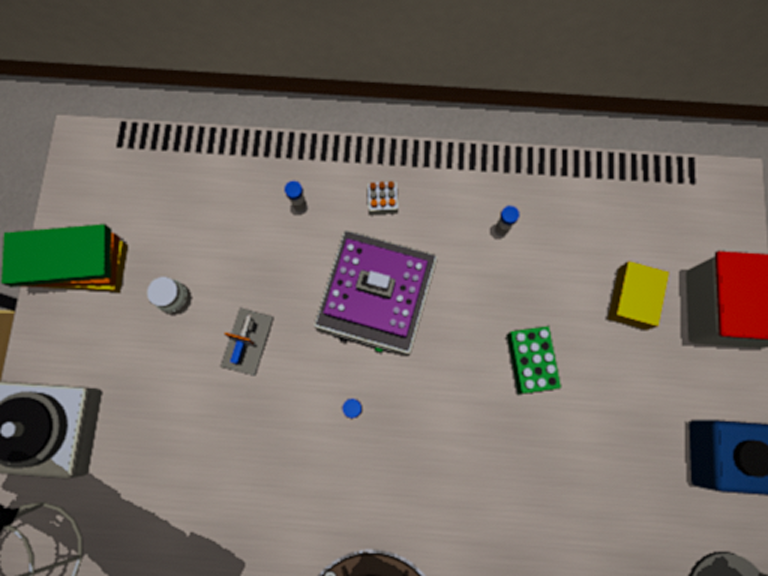

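View pics/scene0.png

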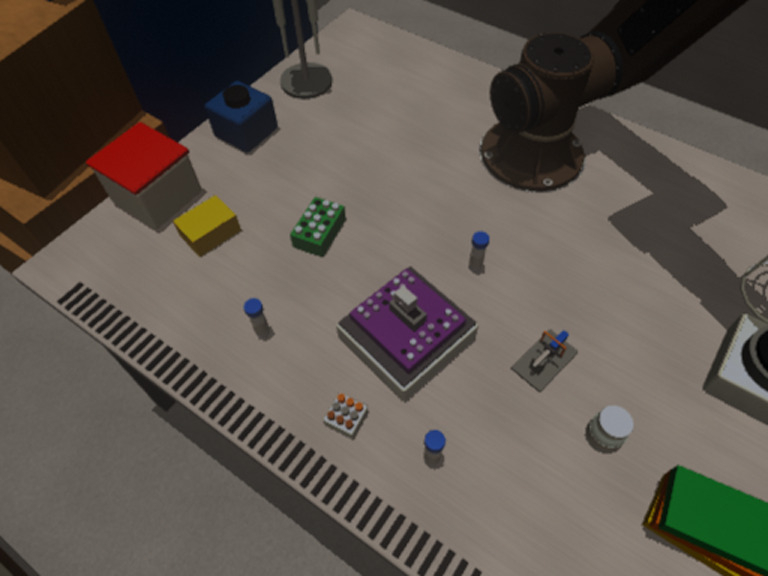

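The top view shows the pin stand near (247,340), the shaker near (377,290) and the block near (378,281). I'll enlarge the pin and the shaker next.

```bash
python3 - <<'E'
from h import *
import pickle
a,b=pickle.load(open('c0.pkl','rb'))
def crop(c,x0,y0,w,h,s): 
    return cv2.resize(np.array(c['pixels'])[y0:y0+h,x0:x0+w,::-1],(w*s,h*s),interpolation=cv2.INTER_CUBIC)
L=crop(a,140,195,50,60,5);M=crop(a,200,145,100,100,5)
im=np.zeros((600,790,3),np.uint8)
im[:300,:250]=L; im[:500,260:760]=M
im[300:600,:250]=crop(b,335,210,50,60,5)
cv2.imwrite('pics/m.png',im)
E
```

```text
(no output)
```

View pics/m.png

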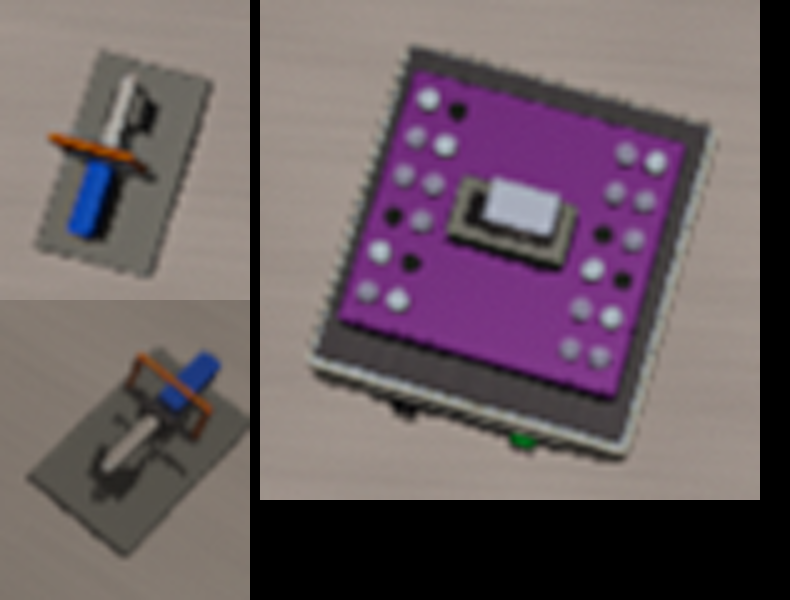

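Pixel positions from the enlarged crop: the stand corners, handle, tip, hub, block top and rack corners are all readable. Next I convert them to world positions.

```bash
python3 - <<'E'
from h import *
import pickle
a,b=pickle.load(open('c0.pkl','rb'))
L=lambda p,z:np.array([unproj(a,140+x/5-.5+.1,195+y/5-.5+.1,z)[:2] for x,y in p])
M=lambda p,z:np.array([unproj(a,200+(x-260)/5-.4,145+y/5-.4,z)[:2] for x,y in p])
# front axis from operator->away ; order: far-left, far-right, near-right, near-left
def rep(n,q):
    ax=(q[0]+q[1]-q[2]-q[3]);ay=q[0]+q[3]-q[1]-q[2]
    print(n,q.mean(0).round(1),'len',np.linalg.norm(ax)/2,np.linalg.norm(ay)/2,'yaw',np.arctan2(ax[1],ax[0]),np.arctan2(-ay[0],ay[1]))
rep('stand',L([(102,50),(212,78),(150,278),(37,248)],8))
rep('handle',L([(82,160),(108,163),(98,235),(70,232)],55))
print('tip',L([(132,75)],46))
rep('hub',M([(465,180),(578,208),(563,268),(448,238)],114))
rep('block',M([(491,178),(562,187),(556,234),(484,224)],149))
rep('rack',M([(415,70),(685,145),(618,397),(340,320)],87))
rep('hous',M([(412,47),(712,125),(622,450),(312,365)],55))
E
```

```text
stand [490.3 276.5] len 120.65717737604042 68.12349175972356 yaw -0.19074594529197883 -0.1826441756371392
handle [464.1 282.5] len 40.36939217642907 15.254218465525925 yaw -0.027392189010109057 -0.04059693667882633
tip [[535.98301611 269.43279477]]
hub [596.4  31.5] len 33.81577671165824 63.823049404924504 yaw -0.18443329984281848 -0.18584966343920112
block [598.3  25.6] len 25.26091957885105 37.842755890524636 yaw -0.061840981788535886 -0.06665424000095942
rack [598.2  31.7] len 147.68754039875242 158.09916786345562 yaw -0.19533035792556172 -0.20755645223247224
hous [597.9  32.4] len 194.81844409207747 180.39098582447724 yaw -0.2072883686825669 -0.1972968354168639
```

```bash
cat >> h.py <<'E'
from scipy.spatial.transform import Rotation as Ro
def tool():
    s=status.state();return np.array(s['eef_pos']),Ro.from_euler('xyz',s['tcp_rot']).as_matrix(),s
def plan(target,yaw=-0.187):
    """total turn (deg) so that tool y lies along +-pin axis, shift in tool axes after turn"""
    p,R,s=tool();print('t',s['t'],'tcp',p.round(2),'F',np.round(s['ft_force'],2),'op',round(s['opening'],3),'j6',s['joints'][5])
    d=np.array([np.cos(yaw),np.sin(yaw),0])
    for sg in(1,-1):
        y=sg*d
        ang=np.arctan2(y@R[:,2],y@R[:,1])
        R2=R@Ro.from_rotvec([ang,0,0]).as_matrix()
        print('sgn',sg,'turn',np.degrees(ang).round(2),'shift',(R2.T@(np.array(target)-p)).round(1))
E
python3 - <<'E'
from h import *
p,R,s=tool();print(R.round(3))
plan([464,282.5,150])
c=imaging.read_camera('wrist');Rc=np.array(c['R']);o=-Rc.T@np.array(c['t'])
print('cam in tool',(R.T@(o-p)).round(1),(Rc@R).round(2),c['fovy'])
E
```

```text
[[-0.    -0.949  0.314]
 [-0.001  0.314  0.949]
 [-1.     0.    -0.001]]
t 0.1 tcp [196.41 593.13 225.11] F [-1.12  0.65  0.32] op 1.001 j6 -0.10558598043380651
sgn 1 turn 172.39 shift [ 75.3 320.7 255.4]
sgn -1 turn -7.61 shift [  75.3 -320.7 -255.4]
cam in tool [-158.4   76.1   -1. ] [[-0.   -0.    1.  ]
 [-0.26 -0.96 -0.  ]
 [ 0.96 -0.26  0.  ]] 61.40970917657646
```

>>> apply_moves(
  increments=[
    [0,0,0,0,-7.6],
    [0,0,-36,-28,0],
    [0,0,-36,-28,0],
    [0,0,-36,-28,0],
    [0,0,-36,-28,0],
    [0,0,-36,-28,0],
    [0,0,-36,-28,0],
    [0,0,-36,-29,0],
    [0,0,-36,-29,0],
    [0,35,-33,-29,0],
  ],
)

```text
t: 1.15
eef_pos: [464.2, 285.8, 197.0]
tcp_rot: [-0.957, 1.564, 0.426]
ft_force: [1.5, -0.3, 0.5]
opening: 1.002
```

```bash
python3 - <<'E'
from h import *
plan([464,282.5,150])
c=cam('wrist');save(c,'w1.png',s=1.5)
import pickle;pickle.dump(c,open('w1.pkl','wb'))
E
```

```text
t 1.15 tcp [464.2  285.78 196.97] F [ 1.45 -0.28  0.53] op 1.002 j6 -0.9525297997611345
sgn 1 turn 179.97 shift [47.   0.2  3.4]
sgn -1 turn -0.03 shift [47.  -0.2 -3.4]
```

View pics/w1.png

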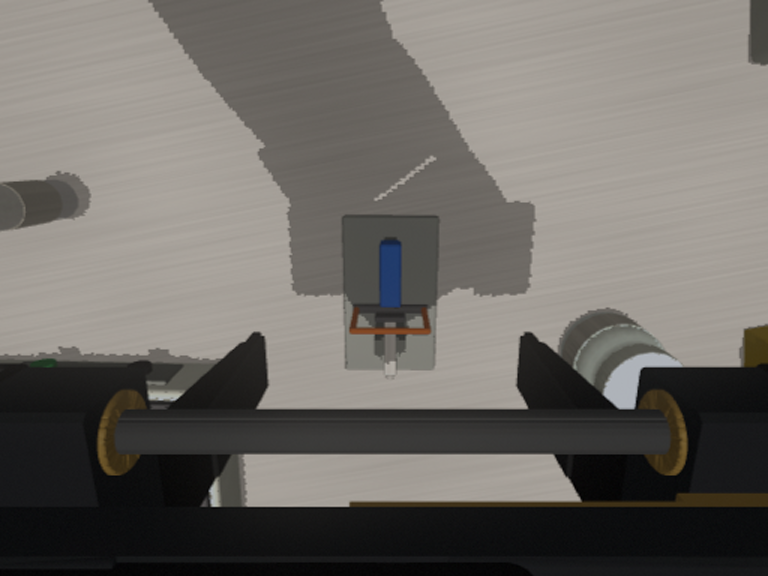

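Wrist view: handle from (390,241) to (390,307), tip at (390,377), ring bar at (390,330). The pin is aligned with the image's vertical.

```bash
python3 - <<'E'
from h import *
import pickle
c=pickle.load(open('w1.pkl','rb'))
P=lambda u,v,z:unproj(c,u/1.5,v/1.5,z)
A,B,T=P(390.5,241,55),P(390.5,307,55),P(390,377,46)
print(A,B,np.linalg.norm(A-B),T,np.arctan2(*(T-A)[1::-1]))
print('stand side', [np.arctan2(*(q-p)[1::-1]) for p,q in[(P(342,216,8),P(345,369,8)),(P(438,216,8),P(435,369,8))]])
d=(T-A)[:2];d/=np.linalg.norm(d)
print('grip from tip',T[:2]-75*d,'from handle',(A+B)[:2]/2)
plan([*((A+B)[:2]/2),150])
plan([*(T[:2]-75*d),150])
E
```

```text
[439.66610665 289.77800133  55.        ] [482.12716886 281.64453472  55.        ] 43.23303231538304 [535.09518988 271.16814001  46.        ] -0.19259529146705753
stand side [np.float64(-0.1965195055522158), np.float64(-0.18254652588267056)]
grip from tip [461.48188103 285.52365326] from handle [460.89663775 285.71126803]
t 1.2 tcp [464.49 281.46 190.51] F [ 1.19 -2.79 -4.34] op 1.0 j6 -0.9566520520386852
sgn 1 turn 179.85 shift [40.5 -4.3 -3.6]
sgn -1 turn -0.15 shift [40.5  4.3  3.6]
t 1.2 tcp [464.49 281.46 190.51] F [ 1.19 -2.79 -4.34] op 1.0 j6 -0.9566520520386852
sgn 1 turn 179.85 shift [40.5 -3.7 -3.5]
sgn -1 turn -0.15 shift [40.5  3.7  3.5]
```

>>> apply_moves(
  increments=[
    [0,30,3.8,3.5,0],
    [0,40,0,0,0],
    [0,40,0,0,0],
    [0,30,0,0,0],
    [0,12.5,0,0,0],
    [0,0,0,0,0],
    [0,0,0,0,0],
    [0,0,0,0,0],
  ],
)

```text
t: 2.0
eef_pos: [459.0, 291.4, 43.5]
tcp_rot: [-0.906, 1.568, 0.477]
ft_force: [1.1, -0.7, 0.3]
opening: 1.003
```

```bash
python3 - <<'E'
from h import *
plan([461.2,285.6,38],-0.19)
E
```

```text
t 2.0 tcp [459.02 291.41  43.48] F [ 1.05 -0.74  0.35] op 1.003 j6 -0.9396949326499683
sgn 1 turn -179.83 shift [5.5 3.2 5.3]
sgn -1 turn 0.17 shift [ 5.5 -3.2 -5.3]
```

>>> apply_moves(
  increments=[
    [0,0,0,0,0],
    [0,0,0,0,0],
    [0,0,0,0,0],
  ],
)

```text
t: 2.3
eef_pos: [458.5, 291.1, 42.5]
tcp_rot: [-0.858, 1.57, 0.526]
ft_force: [0.3, 0.6, 0.5]
opening: 1.0
```

```bash
python3 - <<'E'
from h import *
plan([461.2,285.6,38],-0.19)
E
```

```text
t 2.3 tcp [458.54 291.13  42.53] F [0.31 0.64 0.47] op 1.0 j6 -0.9397192570288032
sgn 1 turn -179.84 shift [4.5 3.6 4.9]
sgn -1 turn 0.16 shift [ 4.5 -3.6 -4.9]
```

>>> apply_moves(
  increments=[
    [0,4.5,-3.6,-4.9,0],
    [0,0,0,0,0],
    [0,0,0,0,0],
    [0,0,0,0,0],
  ],
)

```text
t: 2.7
eef_pos: [461.0, 285.5, 37.4]
tcp_rot: [1.716, 1.571, 3.099]
ft_force: [0.4, 0.2, 0.5]
opening: 0.997
```

```bash
python3 - <<'E'
from h import *
plan([461.2,285.6,38],-0.19)
c=cam('wrist');save(c,'w2.png',s=1.5)
import pickle;pickle.dump(c,open('w2.pkl','wb'))
E
```

```text
t 2.7 tcp [461.02 285.46  37.41] F [0.41 0.17 0.55] op 0.997 j6 -0.9509847720853084
sgn 1 turn -179.85 shift [-0.6  0.1 -0.2]
sgn -1 turn 0.15 shift [-0.6 -0.1  0.2]
```

View pics/w2.png

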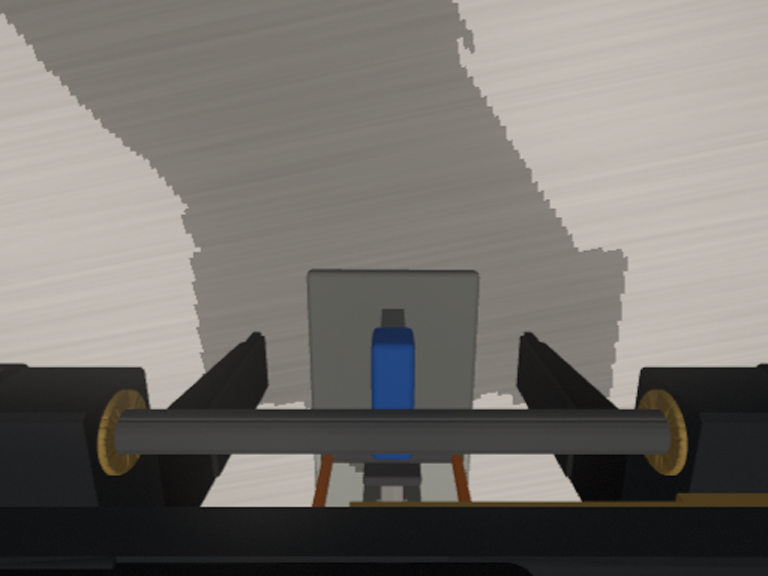

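The handle (x=393) is centred between the fingers (x=392), clear of the ring. I'll close the gripper.

>>> apply_moves(
  increments=[
    [0.5,0,0,0,0],
    [0.8,0,0,0,0],
    [1,0,0,0,0],
    [1,0,0,0,0],
    [1,0,0,0,0],
    [1,0,0,0,0],
    [1,0,0,0,0],
    [1,0,0,0,0],
  ],
)

```text
t: 3.55
eef_pos: [461.0, 285.5, 37.5]
tcp_rot: [-0.366, 1.571, 1.017]
ft_force: [-0.3, -0.6, 0.1]
opening: 0.384
```

>>> apply_moves(
  increments=[
    [1,-10,0,0,0],
    [1,-15,0,0,0],
    [1,-25,0,0,0],
    [1,-30,0,0,0],
    [1,-30,0,0,0],
    [1,-10,0,0,0],
    [1,0,0,0,0],
    [1,0,0,0,0],
    [1,0,0,0,0],
    [1,0,0,0,0],
  ],
)

```text
t: 4.55
eef_pos: [460.7, 285.4, 156.4]
tcp_rot: [2.158, 1.569, -2.742]
ft_force: [0.2, -0.1, 0.7]
opening: 0.004
```

```bash
python3 - <<'E'
from h import *
yaw=-0.195; d=np.array([np.cos(yaw),np.sin(yaw)]);n=np.array([-d[1],d[0]])
o=np.array([598.,31.8]);face=o-11*d-6*n
print('face',face)
print(tool()[1].round(3))
plan([*(face-(75+75)*d),170],yaw)
E
```

```text
face [586.04587643  28.04514587]
[[-0.002 -0.983  0.186]
 [-0.001  0.186  0.983]
 [-1.     0.002 -0.001]]
t 4.55 tcp [460.67 285.35 156.38] F [ 0.23 -0.14  0.73] op 0.004 j6 -0.9509737158436924
sgn 1 turn -179.56 shift [-13.4  22.8 228.2]
sgn -1 turn 0.44 shift [ -13.4  -22.8 -228.2]
```

The fingers were still closing when I lifted, so they shut on nothing. I'll open and look.

>>> apply_moves(
  increments=[
    [0,0,0,0,0],
    [0,0,0,0,0],
    [0,0,0,0,0],
    [0,0,0,0,0],
    [0,0,0,0,0],
    [0,0,0,0,0],
    [0,0,0,0,0],
    [0,0,0,0,0],
    [0,0,0,0,0],
    [0,0,0,0,0],
  ],
)

```text
t: 5.55
eef_pos: [461.0, 285.5, 157.5]
tcp_rot: [-0.355, 1.571, 1.028]
ft_force: [-0.0, -0.4, 0.1]
opening: 0.794
```

```bash
python3 - <<'E'
from h import *
c=cam('wrist');save(c,'w3.png',s=1.5)
import pickle;pickle.dump(c,open('w3.pkl','wb'))
plan([461.2,285.6,38],-0.19)
E
```

```text
t 5.6 tcp [460.98 285.53 157.48] F [-0.47  0.19  1.37] op 0.831 j6 -0.9510266589047055
sgn 1 turn -179.84 shift [ 1.195e+02  2.000e-01 -1.000e-01]
sgn -1 turn 0.16 shift [ 1.195e+02 -2.000e-01  1.000e-01]
```

View pics/w3.png

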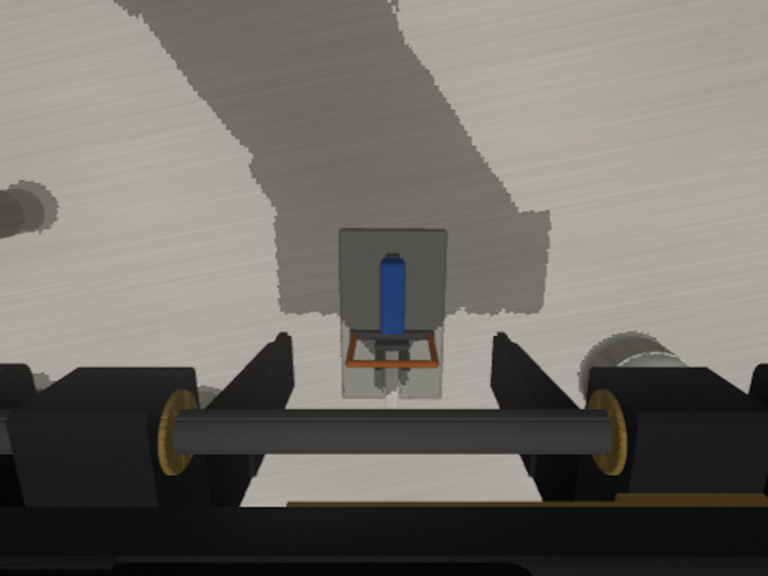

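The pin is untouched: handle at (392,297), ring upright. I'll go down again, pre-closing on the way, and wait until the grip is firm.

>>> apply_moves(
  increments=[
    [0.4,30,0,0,0],
    [0.4,35,0,0,0],
    [0.4,30,0,0,0],
    [0.4,15,0,0,0],
    [0.4,9.5,0,0,0],
    [0.5,0,0,0,0],
    [0.5,0,0,0,0],
    [0.6,0,0,0,0],
    [1,0,0,0,0],
    [1,0,0,0,0],
  ],
)

```text
t: 6.6
eef_pos: [461.2, 285.7, 38.6]
tcp_rot: [-0.881, 1.57, 0.502]
ft_force: [-1.0, -0.3, 0.0]
opening: 0.307
```

>>> apply_moves(
  increments=[
    [1,0,0,0,0],
    [1,0,0,0,0],
    [1,0,0,0,0],
    [1,0,0,0,0],
    [1,0,0,0,0],
    [1,0,0,0,0],
  ],
)

```text
t: 7.2
eef_pos: [461.1, 285.6, 38.2]
tcp_rot: [-0.794, 1.57, 0.59]
ft_force: [-0.8, -0.5, 6.0]
opening: 0.146
```

>>> apply_moves(
  increments=[
    [1,-8,0,0,0],
    [1,-15,0,0,0],
    [1,-25,0,0,0],
    [1,-30,0,0,0],
    [1,-30,0,0,0],
    [1,-24,0,0,0],
    [1,0,0,0,0],
    [1,0,0,0,0],
  ],
)

```text
t: 8.0
eef_pos: [460.8, 285.4, 170.0]
tcp_rot: [-0.793, 1.57, 0.591]
ft_force: [-0.3, -0.7, -1.3]
opening: 0.146
```

```bash
python3 - <<'E'
from h import *
yaw=-0.195; d=np.array([np.cos(yaw),np.sin(yaw)]);n=np.array([-d[1],d[0]])
o=np.array([598.,31.8]);face=o-11*d-6*n
plan([*(face-(75+60)*d),170],yaw)
E
```

```text
t 8.0 tcp [460.78 285.42 170.  ] F [-0.3  -0.66 -1.28] op 0.146 j6 -0.9510409491496274
sgn 1 turn -179.55 shift [-1.000e-01  3.780e+01  2.282e+02]
sgn -1 turn 0.45 shift [-1.000e-01 -3.780e+01 -2.282e+02]
```

>>> apply_moves(
  increments=[
    [1,0,-2,-26,0.4],
    [1,0,-2,-34,0],
    [1,0,-2,-34,0],
    [1,0,-2,-34,0],
    [1,0,-2,-34,0],
    [1,0,-3,-34,0],
    [1,0,-2,-32,0],
    [1,0,0,0,0],
    [1,0,0,0,0],
    [1,0,0,0,0],
  ],
)

```text
t: 9.0
eef_pos: [431.8, 59.4, 169.4]
tcp_rot: [1.551, 1.57, 2.928]
ft_force: [-0.0, -1.2, -0.7]
opening: 0.145
```

```bash
python3 - <<'E'
from h import *
yaw=-0.195; d=np.array([np.cos(yaw),np.sin(yaw)]);n=np.array([-d[1],d[0]])
o=np.array([598.,31.8]);face=o-11*d-6*n
plan([*(face-(75+25)*d),127.2],yaw)
E
```

```text
t 9.0 tcp [431.78  59.45 169.43] F [-0.02 -1.16 -0.73] op 0.145 j6 -1.3922491582356442
sgn 1 turn -179.93 shift [42.2 57.5  0.9]
sgn -1 turn 0.07 shift [ 42.2 -57.5  -0.9]
```

>>> apply_moves(
  increments=[
    [1,10,-10,-0.9,0],
    [1,15,-20,0,0],
    [1,12,-20,0,0],
    [1,5.2,-7.5,0,0],
    [1,0,0,0,0],
    [1,0,0,0,0],
    [1,0,0,0,0],
  ],
)

```text
t: 9.7
eef_pos: [487.6, 47.2, 128.2]
tcp_rot: [-0.987, 1.571, 0.39]
ft_force: [0.4, -0.1, -0.4]
opening: 0.141
```

```bash
python3 - <<'E'
from h import *
import pickle
a=cam('top');b=cam('scene');w=cam('wrist');pickle.dump((a,b,w),open('c1.pkl','wb'))
def crop(c,x0,y0,w,h,s): 
    return cv2.resize(np.array(c['pixels'])[y0:y0+h,x0:x0+w,::-1],(w*s,h*s),interpolation=cv2.INTER_CUBIC)
im=np.hstack([crop(a,220,150,60,74,6),crop(b,243,170,70,74,6)])
cv2.imwrite('pics/m2.png',im);print(im.shape)
yaw=-0.195; d=np.array([np.cos(yaw),np.sin(yaw)]);n=np.array([-d[1],d[0]])
p=tool()[0]
T=np.array([*(p[:2]+75*d),p[2]+7.8]);print(p,T,proj(a,T),proj(b,T))
E
```

```text
(444, 780, 3)
[487.92462084  47.07060112 128.26794209] [561.50319606  32.53811099 136.06794209] [248.68249399 200.26904202] [278.64109887 190.23639665]
```

View pics/m2.png

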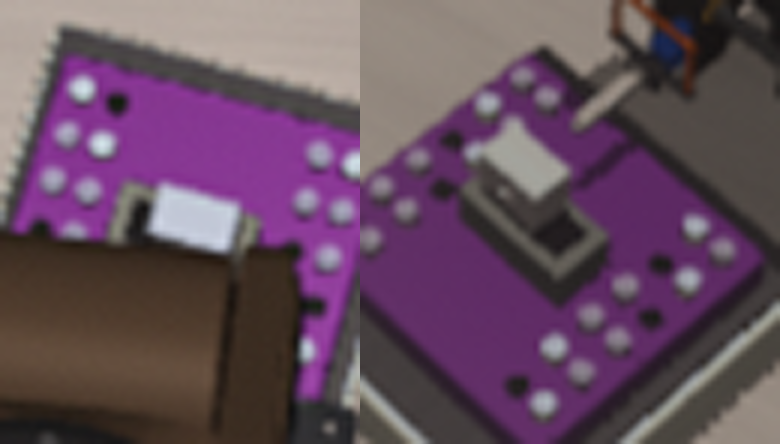

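The held tip shows at about (577,122) in the right crop, against a prediction of (574,121). The block top and the bright hole near (503,190) are visible. I'll compare these with predicted block corners.

```bash
python3 - <<'E'
from h import *
import pickle
a,b,w=pickle.load(open('c1.pkl','rb'))
yaw=-0.195; d=np.array([np.cos(yaw),np.sin(yaw)]);n=np.array([-d[1],d[0]]);o=np.array([598.,31.8])
W=lambda x,y,z:np.array([*(o+x*d+y*n),z])
S=lambda X:((proj(b,X)-[243,170]+.4)*6+[360,0]).round(0)
T=lambda X:((proj(a,X)-[220,150]+.4)*6).round(0)
print('hub scene',[S(W(x,y,114)) for x,y in[(17,33),(17,-33),(-17,-33),(-17,33)]])
print('hub top',[T(W(x,y,114)) for x,y in[(17,33),(17,-33)]])
for k in(-8,-6,-4,-2):
    print(k,'scene top face FL FR NR NL',*[S(W(x,k+y,149)) for x,y in[(11,18),(11,-18),(-11,-18),(-11,18)]],'bot',S(W(11,k+18,121)),S(W(11,k-18,121)),'hole',S(W(11,k,135)),'| top',T(W(11,k+18,149)),T(W(11,k-18,149)),T(W(-11,k+18,149)))
E
```

```text
hub scene [array([554., 274.]), array([451., 183.]), array([504., 140.]), array([607., 228.])]
hub top [array([123., 181.]), array([264., 218.])]
-8 scene top face FL FR NR NL [529. 192.] [471. 143.] [507. 114.] [564. 163.] bot [527. 225.] [471. 177.] hole [499. 184.] | top [166. 187.] [246. 208.] [153. 234.]
-6 scene top face FL FR NR NL [532. 195.] [474. 146.] [510. 117.] [567. 166.] bot [531. 228.] [474. 179.] hole [503. 187.] | top [162. 186.] [241. 207.] [148. 233.]
-4 scene top face FL FR NR NL [535. 198.] [477. 148.] [513. 119.] [571. 168.] bot [534. 231.] [478. 182.] hole [506. 190.] | top [158. 185.] [237. 206.] [144. 232.]
-2 scene top face FL FR NR NL [538. 201.] [481. 151.] [516. 122.] [574. 171.] bot [537. 234.] [481. 185.] hole [509. 193.] | top [153. 184.] [232. 205.] [140. 231.]
```

```bash
cat >> h.py <<'E'
YAW=-0.195; D=np.array([np.cos(YAW),np.sin(YAW)]);N=np.array([-D[1],D[0]]);O=np.array([598.,31.8])
def ins(k,gap,z=127.2):
    p,R,s=tool();q=p[:2]-O;f=np.array(s['ft_force'])
    print('TCP in shaker: tip gap',round(-(q@D)-11-75,2),'y',round(q@N,2),'z',p[2].round(2),'Fx,Fy,Fz',(f[:2]@D).round(2),(f[:2]@N).round(2),f[2].round(2),'M',np.round(s['moment'],2))
    plan([*(O+k*N-(11+75+gap)*D),z],YAW)
E
python3 -c "
from h import *
ins(-5.5,3)"
```

```text
TCP in shaker: tip gap 24.95 y -6.35 z 128.27 Fx,Fy,Fz -0.09 -0.87 -0.09 M [ 0.01  0.   -0.02]
t 9.85 tcp [487.92  47.07 128.27] F [-0.26 -0.84 -0.09] op 0.144 j6 -1.4156646466199903
sgn 1 turn -179.94 shift [ 1.1 21.9 -0.8]
sgn -1 turn 0.06 shift [  1.1 -21.9   0.8]
```

>>> apply_moves(
  increments=[
    [1,1.1,-7,0.8,0],
    [1,0,-7,0,0],
    [1,0,-6,0,0],
    [1,0,-2,0,0],
    [1,0,0,0,0],
    [1,0,0,0,0],
    [1,0,0,0,0],
  ],
)

```text
t: 10.55
eef_pos: [509.7, 43.5, 126.6]
tcp_rot: [1.455, 1.57, 2.831]
ft_force: [-0.3, -0.7, -1.0]
opening: 0.145
```

```bash
python3 -c "
from h import *
ins(-5.5,0)"
```

```text
TCP in shaker: tip gap 2.94 y -5.63 z 126.61 Fx,Fy,Fz -0.16 -0.72 -0.96 M [-0.01  0.02 -0.07]
t 10.55 tcp [509.66  43.51 126.61] F [-0.29 -0.68 -0.96] op 0.145 j6 -1.4208725711020578
sgn 1 turn -179.95 shift [-0.6  2.9 -0.1]
sgn -1 turn 0.05 shift [-0.6 -2.9  0.1]
```

>>> apply_moves(
  increments=[
    [1,-0.6,-1.5,0,0],
    [1,0,-1.5,0,0],
    [1,0,-1.5,0,0],
    [1,0,-1.5,0,0],
    [1,0,0,0,0],
    [1,0,0,0,0],
    [1,0,0,0,0],
  ],
)

```text
t: 11.25
eef_pos: [515.6, 42.4, 127.2]
tcp_rot: [1.246, 1.571, 2.623]
ft_force: [-2.5, 1.0, -1.5]
opening: 0.142
```

```bash
python3 -c "
from h import *
ins(-5.5,-8)"
```

```text
TCP in shaker: tip gap -3.14 y -5.57 z 127.24 Fx,Fy,Fz -2.6 0.52 -1.54 M [0.35 0.26 0.05]
t 11.25 tcp [515.63  42.39 127.24] F [-2.45  1.01 -1.54] op 0.142 j6 -1.422688175644039
sgn 1 turn -179.94 shift [ 0.   4.9 -0.1]
sgn -1 turn 0.06 shift [ 0.  -4.9  0.1]
```

>>> apply_moves(
  increments=[
    [1,0,0,0.5,0],
    [1,0,0,0.5,0],
    [1,0,0,0,0],
    [1,0,0,0,0],
  ],
)

```text
t: 11.65
eef_pos: [516.2, 43.3, 127.3]
tcp_rot: [-1.312, 1.57, 0.065]
ft_force: [-0.5, 0.2, -0.2]
opening: 0.145
```

```bash
python3 -c "
from h import *
ins(-5.5,-8)"
```

```text
TCP in shaker: tip gap -3.57 y -4.59 z 127.33 Fx,Fy,Fz -0.49 0.13 -0.19 M [ 0.07  0.03 -0.01]
t 11.65 tcp [516.24  43.27 127.33] F [-0.46  0.22 -0.19] op 0.145 j6 -1.420712181603733
sgn 1 turn -179.95 shift [0.1 4.4 0.9]
sgn -1 turn 0.05 shift [ 0.1 -4.4 -0.9]
```

>>> apply_moves(
  increments=[
    [1,0,0,0.5,0],
    [1,0,0,0.5,0],
    [1,0,0,0,0],
    [1,0,0,0,0],
  ],
)

```text
t: 12.05
eef_pos: [516.2, 44.3, 127.3]
tcp_rot: [-0.736, 1.571, 0.641]
ft_force: [0.0, -0.2, -2.4]
opening: 0.149
```

```bash
python3 -c "
from h import *
ins(-5.5,-8)"
```

```text
TCP in shaker: tip gap -3.34 y -3.6 z 127.29 Fx,Fy,Fz 0.09 -0.2 -2.44 M [0.01 0.05 0.02]
t 12.05 tcp [516.21  44.28 127.29] F [ 0.05 -0.21 -2.44] op 0.149 j6 -1.4187758451825625
sgn 1 turn -179.95 shift [0.1 4.7 1.9]
sgn -1 turn 0.05 shift [ 0.1 -4.7 -1.9]
```

>>> apply_moves(
  increments=[
    [1,0,-1,0.5,0],
    [1,0,-1.5,0,0],
    [1,0,-1.5,0,0],
    [1,0,-1,0,0],
    [1,0,0,0,0],
    [1,0,0,0,0],
    [1,0,0,0,0],
  ],
)

```text
t: 12.75
eef_pos: [521.1, 43.8, 127.3]
tcp_rot: [0.124, 1.571, 1.5]
ft_force: [-0.1, -0.9, -1.4]
opening: 0.146
```

```bash
python3 -c "
from h import *
ins(-3.1,-16)"
```

```text
TCP in shaker: tip gap -8.27 y -3.12 z 127.27 Fx,Fy,Fz 0.1 -0.87 -1.4 M [ 0.02  0.06 -0.05]
t 12.75 tcp [521.13  43.8  127.27] F [-0.07 -0.87 -1.4 ] op 0.146 j6 -1.4192830453830787
sgn 1 turn -179.95 shift [ 0.1  7.7 -0. ]
sgn -1 turn 0.05 shift [ 0.1 -7.7  0. ]
```

>>> apply_moves(
  increments=[
    [1,0,-2,0,0],
    [1,0,-2,0,0],
    [1,0,-2,0,0],
    [1,0,-2,0,0],
    [1,0,-2,0,0],
    [1,0,-2,0,0],
    [1,0,0,0,0],
    [1,0,0,0,0],
  ],
)

```text
t: 13.55
eef_pos: [533.0, 41.4, 127.3]
tcp_rot: [-0.855, 1.571, 0.521]
ft_force: [0.3, -0.6, -0.3]
opening: 0.148
```

```bash
python3 -c "
from h import *
ins(-3.1,-36)"
```

```text
TCP in shaker: tip gap -20.37 y -3.14 z 127.26 Fx,Fy,Fz 0.45 -0.55 -0.34 M [-0.03 -0.04 -0.02]
t 13.55 tcp [533.01  41.43 127.26] F [ 0.34 -0.63 -0.34] op 0.148 j6 -1.4226495076157162
sgn 1 turn -179.96 shift [ 0.1 15.6 -0. ]
sgn -1 turn 0.04 shift [  0.1 -15.6   0. ]
```

Sliding freely. I'll continue towards home, slowing before the collar meets the block.

>>> apply_moves(
  increments=[
    [1,0,-2.5,0,0],
    [1,0,-2.5,0,0],
    [1,0,-2.5,0,0],
    [1,0,-2.5,0,0],
    [1,0,-2.5,0,0],
    [1,0,-2.5,0,0],
    [1,0,-2.5,0,0],
    [1,0,-2.5,0,0],
    [1,0,0,0,0],
    [1,0,0,0,0],
  ],
)

```text
t: 14.55
eef_pos: [552.6, 37.6, 127.3]
tcp_rot: [-1.163, 1.571, 0.213]
ft_force: [-0.0, -1.3, -1.1]
opening: 0.146
```

```bash
python3 -c "
from h import *
ins(-3.1,-44)"
```

```text
TCP in shaker: tip gap -40.39 y -3.1 z 127.26 Fx,Fy,Fz 0.22 -1.33 -1.08 M [-0.19  0.   -0.06]
t 14.55 tcp [552.65  37.6  127.26] F [-0.05 -1.35 -1.08] op 0.146 j6 -1.4280495868936114
sgn 1 turn -179.95 shift [ 0.1  3.6 -0. ]
sgn -1 turn 0.05 shift [ 0.1 -3.6  0. ]
```

>>> apply_moves(
  increments=[
    [1,0,-1,0,0],
    [1,0,-1,0,0],
    [1,0,-1,0,0],
    [1,0,-1,0,0],
    [1,0,0,0,0],
    [1,0,0,0,0],
    [1,0,0,0,0],
  ],
)

```text
t: 15.25
eef_pos: [556.3, 36.9, 127.2]
tcp_rot: [1.507, 1.57, 2.884]
ft_force: [-4.3, -1.0, 0.9]
opening: 0.147
```

```bash
python3 -c "
from h import *
ins(-3.1,-46)"
```

```text
TCP in shaker: tip gap -44.11 y -3.1 z 127.24 Fx,Fy,Fz -4.06 -1.82 0.94 M [-0.26  0.62 -0.13]
t 15.25 tcp [556.31  36.88 127.24] F [-4.33 -1.    0.94] op 0.147 j6 -1.4290746320592675
sgn 1 turn -179.95 shift [0.  1.9 0. ]
sgn -1 turn 0.05 shift [ 0.  -1.9 -0. ]
```

Collar contact is felt at 4 N. I'll ease off about 2 mm, then release.

>>> apply_moves(
  increments=[
    [1,0,1,0,0],
    [1,0,1,0,0],
    [1,0,0,0,0],
    [1,0,0,0,0],
    [1,0,0,0,0],
  ],
)

```text
t: 15.75
eef_pos: [554.6, 37.2, 127.3]
tcp_rot: [-1.091, 1.571, 0.285]
ft_force: [-1.3, -2.1, -1.5]
opening: 0.144
```

```bash
python3 -c "
from h import *
ins(-3.1,-44)"
```

```text
TCP in shaker: tip gap -42.41 y -3.08 z 127.26 Fx,Fy,Fz -0.85 -2.27 -1.48 M [-0.31  0.27 -0.11]
t 15.75 tcp [554.64  37.23 127.26] F [-1.28 -2.06 -1.48] op 0.144 j6 -1.4285790921744235
sgn 1 turn -179.95 shift [0.1 1.6 0. ]
sgn -1 turn 0.05 shift [ 0.1 -1.6 -0. ]
```

>>> apply_moves(
  increments=[
    [0.6,0,0,0,0],
    [0.6,0,0,0,0],
    [0.6,0,0,0,0],
    [0.6,0,0,0,0],
    [0.6,0,0,0,0],
    [0.6,0,0,0,0],
    [0.6,0,0,0,0],
  ],
)

```text
t: 16.45
eef_pos: [554.6, 37.2, 127.3]
tcp_rot: [-0.815, 1.571, 0.562]
ft_force: [-0.1, 0.0, 1.0]
opening: 0.399
```

>>> apply_moves(
  increments=[
    [0.6,-5,0,0,0],
    [0.6,-15,0,0,0],
    [0.6,-20,0,0,0],
    [0.6,-20,0,0,0],
    [0.6,-15,0,0,0],
    [0.6,-5,0,0,0],
    [0.6,0,0,0,0],
    [0.6,0,0,0,0],
  ],
)

```text
t: 17.25
eef_pos: [554.2, 37.2, 206.7]
tcp_rot: [1.637, 1.57, 3.014]
ft_force: [-0.5, 0.1, 0.5]
opening: 0.394
```

```bash
python3 - <<'E'
from h import *
import pickle
ins(-3.1,-44)
b=cam('scene');w=cam('wrist');pickle.dump((b,w),open('c2.pkl','wb'))
def crop(c,x0,y0,w,h,s): 
    return cv2.resize(np.array(c['pixels'])[y0:y0+h,x0:x0+w,::-1],(w*s,h*s),interpolation=cv2.INTER_CUBIC)
A=crop(b,243,160,60,74,6);Wi=cv2.resize(np.array(w['pixels'])[40:384,130:400,::-1],None,fx=444/344,fy=444/344)
im=np.hstack([A,Wi]);print(im.shape);cv2.imwrite('pics/m3.png',im)
E
```

```text
TCP in shaker: tip gap -42.03 y -3.16 z 206.7 Fx,Fy,Fz -0.55 -0.02 0.51 M [-0.01  0.04 -0.01]
t 17.25 tcp [554.25  37.22 206.7 ] F [-0.55  0.08  0.51] op 0.394 j6 -1.428561681399698
sgn 1 turn -179.95 shift [79.5  2.  -0.1]
sgn -1 turn 0.05 shift [79.5 -2.   0.1]
(444, 708, 3)
```

View pics/m3.png

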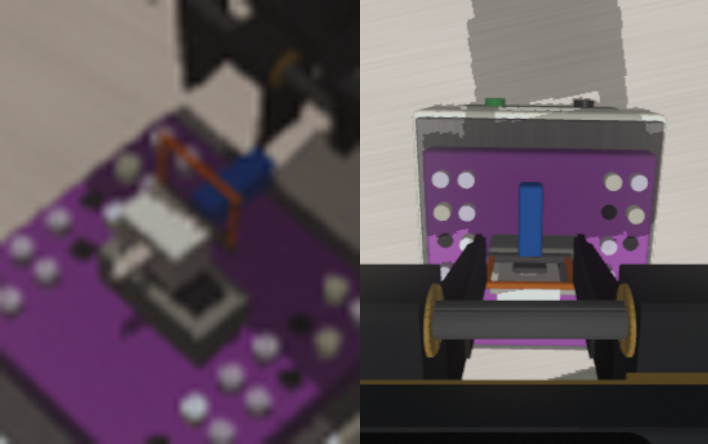

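The pin is home with its tip out of the far face at (125,258) in the left crop, and the ring is up. Its bar is at (202,170) there and at (530,287) in the wrist crop. I'll solve for the ring angle.

```bash
python3 - <<'E'
from h import *
import pickle
b,w=pickle.load(open('c2.pkl','rb'))
for th in(1.2,1.35,1.5,1.65,1.8):
    X=np.array([*(O+(-43.6+24+38*np.cos(th))*D-3.1*N),135+38*np.sin(th)])
    print(th,((proj(b,X)-[243,160]+.4)*6).round(1),((proj(w,X)-[130,40])*1.29+[360,0]).round(1))
E
```

```text
1.2 [175.6 185. ] [530.4 310.7]
1.35 [184.6 175.6] [530.4 302.9]
1.5 [193.8 167. ] [530.4 293.8]
1.65 [203.  159.4] [530.4 283.6]
1.8 [212.  153.1] [530.4 272.6]
```

>>> apply_moves(
  increments=[
    [1,0,0,0,0],
    [1,0,0,0,0],
    [1,0,0,0,0],
    [1,0,0,0,0],
    [1,0,0,0,0],
    [1,0,0,0,0],
    [1,0,0,0,0],
    [1,0,0,0,0],
    [1,0,0,0,0],
  ],
)

```text
t: 18.25
eef_pos: [554.5, 37.2, 207.3]
tcp_rot: [-0.593, 1.571, 0.784]
ft_force: [0.3, 0.1, -0.1]
opening: 0.005
```

>>> apply_moves(
  increments=[
    [1,10,0,0,0],
    [1,10,0,0,0],
    [1,9.5,0,0,0],
    [1,0,0,0,0],
    [1,0,0,0,0],
    [1,0,0,0,0],
  ],
)

```text
t: 18.85
eef_pos: [554.7, 37.2, 178.0]
tcp_rot: [-1.196, 1.57, 0.181]
ft_force: [-1.0, 0.3, 0.2]
opening: 0.003
```

```bash
cat >> h.py <<'E'
def rg():
    p,R,s=tool();q=p[:2]-O;f=np.array(s['ft_force'])
    print('t',s['t'],'x',(q@D).round(2),'y',(q@N).round(2),'z',p[2].round(2),'F',(f[:2]@D).round(2),(f[:2]@N).round(2),f[2].round(2),'op',round(s['opening'],3))
E
python3 -c "
from h import *
rg()"
```

```text
t 18.85 x -43.52 y -3.06 z 177.96 F -1.01 0.08 0.21 op 0.003
```

>>> apply_moves(
  increments=[
    [1,0,-4,0,0],
    [1,0,-4,0,0],
    [1,0,-3.5,0,0],
    [1,0.5,-2.5,0,0],
    [1,1,-2.5,0,0],
    [1,1,-2.5,0,0],
    [1,1,-2.5,0,0],
    [1,0,0,0,0],
    [1,0,0,0,0],
  ],
)

```text
t: 19.75
eef_pos: [575.6, 33.1, 174.1]
tcp_rot: [1.302, 1.571, 2.679]
ft_force: [-1.5, -0.4, 0.0]
opening: 0.003
```

```bash
python3 -c "
from h import *
rg()"
```

```text
t 19.75 x -22.22 y -3.08 z 174.14 F -1.41 -0.67 0.05 op 0.003
```

The contact force of about 1.4 N matches the ring's hinge friction. I'll keep pushing.

>>> apply_moves(
  increments=[
    [1,1,-2.5,0,0],
    [1,1,-2.5,0,0],
    [1,1,-2.5,0,0],
    [1,1.5,-2.5,0,0],
    [1,1.5,-2.5,0,0],
    [1,1.5,-2.5,0,0],
    [1,1,-2.5,0,0],
    [1,0.5,-2,0,0],
    [1,0,0,0,0],
    [1,0,0,0,0],
  ],
)

```text
t: 20.75
eef_pos: [594.4, 29.4, 164.9]
tcp_rot: [1.567, 1.57, 2.944]
ft_force: [-2.9, 0.9, -0.8]
opening: 0.006
```

```bash
python3 -c "
from h import *
rg()"
```

```text
t 20.75 x -3.03 y -3.07 z 164.95 F -2.99 0.35 -0.8 op 0.006
```

>>> apply_moves(
  increments=[
    [1,0,1.5,0,0],
    [1,-7,0,0,0],
    [1,-8,0,0,0],
    [1,0,-8,0,0],
    [1,0,-8.5,0,0],
    [1,0,0,0,0],
    [1,3,0,0,0],
    [1,3,0,0,0],
    [1,0,0,0,0],
    [1,0,0,0,0],
  ],
)

```text
t: 21.75
eef_pos: [609.3, 26.5, 174.1]
tcp_rot: [1.41, 1.57, 2.786]
ft_force: [0.9, -0.6, 1.9]
opening: 0.008
```

```bash
python3 -c "
from h import *
rg()"
```

```text
t 21.75 x 12.13 y -3.04 z 174.14 F 0.96 -0.39 1.89 op 0.008
```

>>> apply_moves(
  increments=[
    [1,2,0,0,0],
    [1,2,0,0,0],
    [1,2,0,0,0],
    [1,2,0,0,0],
    [1,2,0,0,0],
    [1,0,0,0,0],
    [1,0,0,0,0],
  ],
)

```text
t: 22.45
eef_pos: [609.2, 26.5, 164.0]
tcp_rot: [1.568, 1.57, 2.945]
ft_force: [2.4, -0.4, 3.1]
opening: 0.005
```

```bash
python3 -c "
from h import *
rg()"
```

```text
t 22.45 x 12.05 y -3.05 z 164.04 F 2.45 0.04 3.07 op 0.005
```

Now I'll raise, shift past the far face and press down.

>>> apply_moves(
  increments=[
    [1,-6,0,0,0],
    [1,0,-6,0,0],
    [1,0,-6,0,0],
    [1,0,0,0,0],
    [1,4,0,0,0],
    [1,2,0,0,0],
    [1,2,0,0,0],
    [1,2,0,0,0],
    [1,0,0,0,0],
    [1,0,0,0,0],
  ],
)

```text
t: 23.45
eef_pos: [621.3, 24.1, 160.1]
tcp_rot: [-0.865, 1.571, 0.511]
ft_force: [1.3, 0.8, -1.1]
opening: 0.006
```

```bash
python3 -c "
from h import *
rg()"
```

```text
t 23.45 x 24.34 y -3.04 z 160.15 F 1.08 1.05 -1.13 op 0.006
```

```bash
python3 - <<'E'
from h import *
b=cam('scene')
im=cv2.resize(np.array(b['pixels'])[150:224,235:315,::-1],None,fx=7,fy=7,interpolation=cv2.INTER_CUBIC);cv2.imwrite('pics/r1.png',im)
rg()
E
```

```text
t 23.5 x 24.33 y -3.05 z 160.15 F 0.8 0.05 -0.94 op 0.005
```

View pics/r1.png

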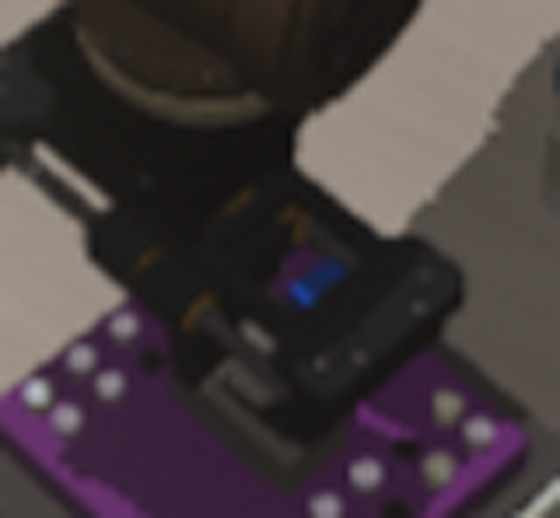

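The gripper hides the ring in this view. I'll lift clear and look again.

>>> apply_moves(
  increments=[
    [1,-10,0,0,0],
    [1,-20,0,0,0],
    [1,-30,0,0,0],
    [1,-30,30,0,0],
    [1,0,45,0,0],
    [1,0,45,0,0],
    [1,0,0,0,0],
    [1,0,0,0,0],
  ],
)

```text
t: 24.3
eef_pos: [503.2, 47.5, 251.5]
tcp_rot: [-1.335, 1.569, 0.042]
ft_force: [0.9, -0.3, -0.4]
opening: 0.007
```

```bash
python3 - <<'E'
from h import *
import pickle
b=cam('scene');pickle.dump(b,open('r2.pkl','wb'))
im=cv2.resize(np.array(b['pixels'])[160:220,250:300,::-1],None,fx=10,fy=10,interpolation=cv2.INTER_CUBIC);cv2.imwrite('pics/r2.png',im)
rg()
for th in(.1,.2,.3,.4,.5,.6,.7):
  print(th,[((proj(b,np.array([*(O+(-19.6+38*np.cos(th))*D+(y-3.1)*N),135+38*np.sin(th)]))-[250,160]+.45)*10).round(0) for y in(22.5,-22.5)])
E
```

```text
t 24.35 x -95.24 y -3.05 z 251.17 F -0.78 -1.05 -0.56 op 0.002
0.1 [array([217., 480.]), array([ 98., 376.])]
0.2 [array([218., 471.]), array([ 99., 367.])]
0.3 [array([221., 462.]), array([101., 358.])]
0.4 [array([225., 452.]), array([105., 348.])]
0.5 [array([230., 441.]), array([109., 337.])]
0.6 [array([235., 430.]), array([115., 326.])]
0.7 [array([242., 419.]), array([121., 314.])]
```

View pics/r2.png

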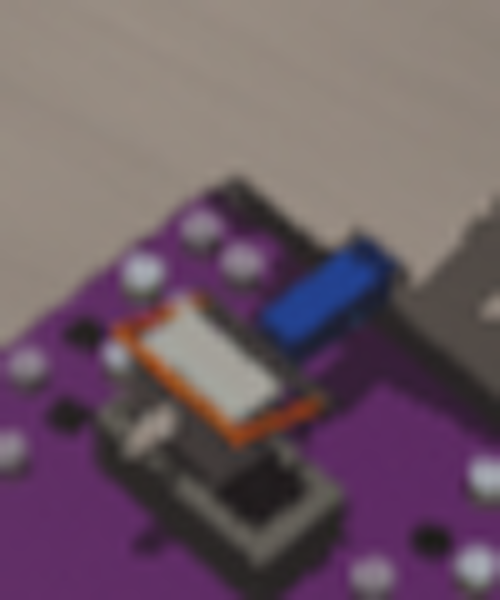

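The bar is still about 0.57 rad above the pin: its corners are at (238,440) and (118,332). The finger had come down in front of it. I'll press again a little farther back, because contact showed the block sits about 2 mm nearer than estimated.

>>> apply_moves(
  increments=[
    [1,0,-40,0,0],
    [1,0,-40,0,0],
    [1,0,-34.3,0,0],
    [1,25,0,0,0],
    [1,30,0,0,0],
    [1,20,0,0,0],
    [1,5,0,0,0],
    [1,0,0,0,0],
    [1,0,0,0,0],
    [1,0,0,0,0],
  ],
)

```text
t: 25.35
eef_pos: [616.3, 25.2, 171.5]
tcp_rot: [-1.399, 1.569, -0.023]
ft_force: [-0.3, -0.6, -0.9]
opening: 0.005
```

```bash
python3 -c "
from h import *
rg()"
```

```text
t 25.35 x 19.22 y -2.96 z 171.51 F -0.14 -0.64 -0.88 op 0.005
```

>>> apply_moves(
  increments=[
    [1,2,0,0,0],
    [1,2,0,0,0],
    [1,2,0,0,0],
    [1,2,0,0,0],
    [1,2,0,0,0],
    [1,0,0,0,0],
  ],
)

```text
t: 25.95
eef_pos: [616.1, 25.2, 160.6]
tcp_rot: [-1.42, 1.569, -0.043]
ft_force: [1.6, -0.1, 2.1]
opening: 0.002
```

```bash
python3 -c "
from h import *
rg()"
```

```text
t 25.95 x 19.06 y -3.01 z 160.6 F 1.57 0.22 2.13 op 0.002
```

>>> apply_moves(
  increments=[
    [1,0.5,-0.8,0,0],
    [1,1,-0.8,0,0],
    [1,1,-0.4,0,0],
    [1,1,0,0,0],
    [1,1,0,0,0],
    [1,0,0,0,0],
    [1,0,0,0,0],
  ],
)

```text
t: 26.65
eef_pos: [619.1, 24.6, 159.3]
tcp_rot: [-1.467, 1.565, -0.09]
ft_force: [-2.0, -1.5, 29.8]
opening: 0.004
```

```bash
python3 -c "
from h import *
rg()"
```

```text
t 26.65 x 22.11 y -2.99 z 159.33 F -1.67 -1.88 29.78 op 0.004
```

Too much force: the finger is probably on the block's edge. I'll back off upwards at once.

>>> apply_moves(
  increments=[
    [1,-4,0,0,0],
    [1,0,0,0,0],
    [1,0,0,0,0],
  ],
)

```text
t: 26.95
eef_pos: [617.7, 24.8, 160.0]
tcp_rot: [-1.301, 1.57, 0.075]
ft_force: [-0.2, 0.5, 8.0]
opening: 0.008
```

```bash
python3 -c "
from h import *
rg()"
```

```text
t 26.95 x 20.71 y -3.02 z 159.97 F -0.3 0.5 7.97 op 0.008
```

>>> apply_moves(
  increments=[
    [1,-4,0,0,0],
    [1,0,0,0,0],
    [1,0,0,0,0],
  ],
)

```text
t: 27.25
eef_pos: [617.4, 24.9, 163.3]
tcp_rot: [1.598, 1.57, 2.975]
ft_force: [0.7, -0.1, 0.1]
opening: 0.009
```

```bash
python3 -c "
from h import *
rg()"
```

```text
t 27.25 x 20.38 y -3.05 z 163.3 F 0.76 0.0 0.1 op 0.009
```

>>> apply_moves(
  increments=[
    [1,0,-3,0,0],
    [1,0,-2.6,0,0],
    [1,0,0,0,0],
    [1,1,0,0,0],
    [1,1,0,0,0],
    [1,1,0,0,0],
    [1,0,0,0,0],
    [1,0,0,0,0],
  ],
)

```text
t: 28.05
eef_pos: [623.1, 23.8, 160.8]
tcp_rot: [0.51, 1.571, 1.886]
ft_force: [0.5, 0.2, -0.1]
opening: 0.005
```

```bash
python3 -c "
from h import *
rg()"
```

```text
t 28.05 x 26.18 y -3.01 z 160.75 F 0.47 0.34 -0.13 op 0.005
```

Down in 0.5 mm rows, checking every 2 mm.

>>> apply_moves(
  increments=[
    [1,0.5,0,0,0],
    [1,0.5,0,0,0],
    [1,0.5,0,0,0],
    [1,0.5,0,0,0],
    [1,0,0,0,0],
  ],
)

```text
t: 28.55
eef_pos: [623.2, 23.7, 158.8]
tcp_rot: [-1.061, 1.571, 0.315]
ft_force: [-0.2, -0.5, 0.9]
opening: 0.006
```

>>> apply_moves(
  increments=[
    [1,0.5,0,0,0],
    [1,0.5,0,0,0],
    [1,0,0,0,0],
  ],
)

```text
t: 28.85
eef_pos: [623.3, 23.7, 157.8]
tcp_rot: [-1.333, 1.57, 0.044]
ft_force: [1.4, -0.4, 0.5]
opening: 0.005
```

>>> apply_moves(
  increments=[
    [1,0.5,0,0,0],
    [1,0.5,0,0,0],
    [1,0.5,0,0,0],
    [1,0.5,0,0,0],
    [1,0,0,0,0],
  ],
)

```text
t: 29.35
eef_pos: [623.1, 23.8, 155.7]
tcp_rot: [-0.16, 1.571, 1.216]
ft_force: [1.6, -0.3, 2.1]
opening: 0.003
```

>>> apply_moves(
  increments=[
    [1,0.5,0,0,0],
    [1,0.5,0,0,0],
    [1,0,0,0,0],
  ],
)

```text
t: 29.65
eef_pos: [623.1, 23.7, 154.7]
tcp_rot: [1.025, 1.571, 2.402]
ft_force: [0.4, -0.3, 1.2]
opening: 0.005
```

Contact of about 1–2 N, which fits the ring swinging. I'll continue to the bottom.

>>> apply_moves(
  increments=[
    [1,0.5,0,0,0],
    [1,0.5,0,0,0],
    [1,0,0,0,0],
  ],
)

```text
t: 29.95
eef_pos: [623.1, 23.7, 153.7]
tcp_rot: [1.23, 1.571, 2.607]
ft_force: [2.4, 0.4, 1.4]
opening: -0.0
```

>>> apply_moves(
  increments=[
    [1,0.4,0,0,0],
    [1,0.3,0,0,0],
    [1,0,0,0,0],
  ],
)

```text
t: 30.25
eef_pos: [623.1, 23.8, 153.0]
tcp_rot: [0.035, 1.571, 1.412]
ft_force: [1.7, 0.6, 0.3]
opening: 0.005
```

>>> apply_moves(
  increments=[
    [1,0.5,0,0,0],
    [1,0.5,0,0,0],
    [1,0,0,0,0],
  ],
)

```text
t: 30.55
eef_pos: [623.2, 23.7, 152.2]
tcp_rot: [-1.324, 1.57, 0.053]
ft_force: [2.0, -1.0, 3.2]
opening: 0.006
```

>>> apply_moves(
  increments=[
    [1,0.5,0,0,0],
    [1,0.5,0,0,0],
    [1,0,0,0,0],
  ],
)

```text
t: 30.85
eef_pos: [623.0, 23.8, 150.9]
tcp_rot: [1.296, 1.571, 2.673]
ft_force: [1.8, -0.7, 1.3]
opening: 0.008
```

>>> apply_moves(
  increments=[
    [1,-10,0,0,0],
    [1,-20,0,0,0],
    [1,-35,0,0,0],
    [1,-35,30,0,0],
    [1,0,45,0,0],
    [1,0,45,0,0],
    [1,0,0,0,0],
    [1,0,0,0,0],
  ],
)

```text
t: 31.65
eef_pos: [504.8, 47.1, 252.0]
tcp_rot: [-1.274, 1.57, 0.103]
ft_force: [0.8, 0.5, 0.1]
opening: 0.005
```

```bash
python3 - <<'E'
from h import *
import pickle
b=cam('scene');pickle.dump(b,open('r3.pkl','wb'))
im=cv2.resize(np.array(b['pixels'])[160:220,250:300,::-1],None,fx=10,fy=10,interpolation=cv2.INTER_CUBIC);cv2.imwrite('pics/r3.png',im)
rg()
E
```

```text
t 31.7 x -93.49 y -3.06 z 251.72 F 0.81 -0.15 -0.47 op 0.005
```

View pics/r3.png

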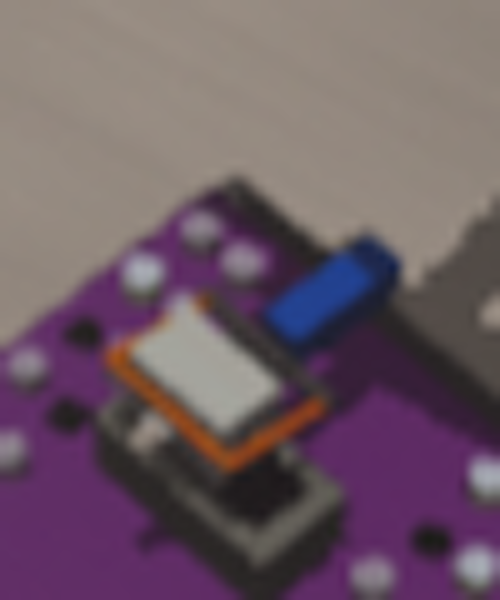

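Bar corners are at (230,466) and (110,355), an elevation of about 0.35 against 0.16 when fully down. I'll check from the handle position whether the pin has backed out.

```bash
python3 - <<'E'
from h import *
import pickle
b=pickle.load(open('r3.pkl','rb'));b0=pickle.load(open('r2.pkl','rb'))
Q=lambda x,y,z:((proj(b,np.array([*(O+x*D+y*N),z]))-[250,160]+.45)*10).round(0)
print('hub',Q(17,33,114),Q(-17,33,114),Q(17,-33,114))
print('block top FL FR NR NL',*[Q(x,-3.1+y,149) for x,y in[(11,18),(11,-18),(-11,-18),(-11,18)]])
for g in(-38,-43.6,-48):
    print(g,'handle top rL rR fL fR',*[Q(g+x,-3.1+y,144) for x,y in[(-21,7),(-21,-7),(21,7),(21,-7)]],'rear bottom',Q(g-21,-3.1+7,126),'tip',Q(g+75,-3.1,135))
    for th in(.16,.3,.4,.5): print('  ',th,Q(g+24+38*np.cos(th),-3.1+22.5,135+38*np.sin(th)),Q(g+24+38*np.cos(th),-3.1-22.5,135+38*np.sin(th)), 'hinge',Q(g+24,-3.1+25,135))
for c in(b0,b):
    im=np.array(c['pixels'])[160:220,250:300].astype(int)
    m=(im[:,:,2]>im[:,:,0]+50)&(im[:,:,1]>.25*im[:,:,2])&(im[:,:,0]<60)
    v,u=np.nonzero(m);print('blue centroid',(u.mean()+.5)*10,(v.mean()+.5)*10,m.sum(),u.min(),u.max(),v.min(),v.max())
E
```

```text
hub [254. 556.] [343. 480.] [ 83. 406.]
block top FL FR NR NL [225. 433.] [129. 350.] [188. 301.] [284. 383.]
-38 handle top rL rR fL fR [379. 264.] [342. 233.] [270. 355.] [232. 323.] rear bottom [375. 301.] tip [106. 477.]
   0.16 [202. 488.] [ 83. 383.] hinge [309. 421.]
   0.3 [206. 475.] [ 86. 370.] hinge [309. 421.]
   0.4 [210. 465.] [ 90. 360.] hinge [309. 421.]
   0.5 [214. 454.] [ 94. 349.] hinge [309. 421.]
-43.6 handle top rL rR fL fR [393. 252.] [356. 221.] [284. 343.] [247. 311.] rear bottom [389. 289.] tip [121. 465.]
   0.16 [218. 475.] [ 98. 371.] hinge [323. 408.]
   0.3 [221. 462.] [101. 358.] hinge [323. 408.]
   0.4 [225. 452.] [105. 348.] hinge [323. 408.]
   0.5 [230. 441.] [109. 337.] hinge [323. 408.]
-48 handle top rL rR fL fR [404. 242.] [367. 212.] [296. 333.] [259. 302.] rear bottom [400. 279.] tip [133. 455.]
   0.16 [229. 465.] [110. 361.] hinge [335. 398.]
   0.3 [233. 452.] [113. 348.] hinge [335. 398.]
   0.4 [237. 442.] [117. 338.] hinge [335. 398.]
   0.5 [242. 431.] [121. 327.] hinge [335. 398.]
blue centroid 321.96428571428567 295.35714285714283 56 26 37 25 33
blue centroid 321.53846153846155 295.96153846153845 52 27 37 25 33
```

```bash
python3 - <<'E'
from h import *
import pickle
b2=pickle.load(open('c2.pkl','rb'))[0]
for f,c in(('c2',b2),('r2',pickle.load(open('r2.pkl','rb'))),('r3',pickle.load(open('r3.pkl','rb')))):
    im=np.array(c['pixels'])[160:220,250:300].astype(int)
    m=(im[:,:,2]>im[:,:,0]+50)&(im[:,:,0]<60)
    v,u=np.nonzero(m);w=(im[:,:,2]-im[:,:,0])[v,u];print(f,(u@w/w.sum()+.5)*10,(v@w/w.sum()+.5)*10,m.sum(),u.min(),u.max(),v.min(),v.max())
rg()
E
```

```text
c2 330.7021791767554 292.49394673123487 16 27 36 26 33
r2 321.5490584737364 295.86620416253714 56 26 37 25 33
r3 321.2304108428632 296.3934773401101 52 27 37 25 33
t 31.7 x -93.49 y -3.06 z 251.72 F 0.81 -0.15 -0.47 op 0.005
```

The handle hasn't moved since the release, but it sits about 3–4 mm back of home and droops. I'll push it home from behind, gently.

>>> apply_moves(
  increments=[
    [1,30,0,0,0],
    [1,30,0,0,0],
    [1,30,0,0,0],
    [1,24,0,0,0],
    [1,0,-5,0,0],
    [1,0,-2,0,0],
    [1,0,0,0,0],
    [1,0,0,0,0],
  ],
)

```text
t: 32.5
eef_pos: [512.9, 45.5, 138.1]
tcp_rot: [-1.364, 1.569, 0.013]
ft_force: [0.2, 0.4, 0.4]
opening: 0.004
```

```bash
python3 -c "
from h import *
rg()"
```

```text
t 32.5 x -86.13 y -3.06 z 138.15 F 0.14 0.39 0.44 op 0.004
```

>>> apply_moves(
  increments=[
    [1,0,-1,0,0],
    [1,0,-1,0,0],
    [1,0,-1,0,0],
    [1,0,-1,0,0],
    [1,0,0,0,0],
  ],
)

```text
t: 33.0
eef_pos: [516.3, 44.7, 137.1]
tcp_rot: [-0.895, 1.571, 0.481]
ft_force: [1.0, 0.0, 0.5]
opening: 0.008
```

>>> apply_moves(
  increments=[
    [1,0,-1,0,0],
    [1,0,-1,0,0],
    [1,0,0,0,0],
  ],
)

```text
t: 33.3
eef_pos: [518.3, 44.3, 137.1]
tcp_rot: [-0.946, 1.571, 0.431]
ft_force: [0.5, 0.6, -0.5]
opening: 0.004
```

```bash
python3 -c "
from h import *
rg()"
```

```text
t 33.3 x -80.62 y -3.13 z 137.08 F 0.41 0.7 -0.51 op 0.004
```

>>> apply_moves(
  increments=[
    [1,0,-1,0,0],
    [1,0,-1,0,0],
    [1,0,0,0,0],
  ],
)

```text
t: 33.6
eef_pos: [519.9, 44.0, 137.0]
tcp_rot: [1.564, 1.57, 2.94]
ft_force: [-2.1, 0.9, 0.5]
opening: 0.004
```

>>> apply_moves(
  increments=[
    [1,0,-1,0,0],
    [1,0,-1,0,0],
    [1,0,0,0,0],
  ],
)

```text
t: 33.9
eef_pos: [522.1, 43.6, 137.0]
tcp_rot: [1.29, 1.571, 2.667]
ft_force: [-2.5, 1.2, 0.4]
opening: 0.005
```

>>> apply_moves(
  increments=[
    [1,0,-1,0,0],
    [1,0,-1,0,0],
    [1,0,0,0,0],
  ],
)

```text
t: 34.2
eef_pos: [524.1, 43.2, 137.1]
tcp_rot: [0.921, 1.571, 2.297]
ft_force: [-3.3, 0.9, -0.2]
opening: 0.002
```

```bash
python3 -c "
from h import *
rg()"
```

```text
t 34.2 x -74.75 y -3.14 z 137.06 F -3.38 0.23 -0.21 op 0.002
```

>>> apply_moves(
  increments=[
    [1,0,-1,0,0],
    [1,0,-0.8,0,0],
    [1,0,0,0,0],
  ],
)

```text
t: 34.5
eef_pos: [525.8, 42.9, 137.0]
tcp_rot: [1.187, 1.571, 2.564]
ft_force: [-3.4, 0.7, 1.0]
opening: 0.004
```

>>> apply_moves(
  increments=[
    [1,0,2,0,0],
    [1,0,4,0,0],
    [1,0,6,0,0],
    [1,0,0,0,0],
    [1,0,0,0,0],
  ],
)

```text
t: 35.0
eef_pos: [514.1, 45.2, 137.2]
tcp_rot: [-1.311, 1.57, 0.066]
ft_force: [-0.1, 0.0, -0.7]
opening: 0.003
```

```bash
python3 - <<'E'
from h import *
import pickle
rg()
b=cam('scene');pickle.dump(b,open('r4.pkl','wb'))
ims=[]
for f in('r2','r3','r4'):
    c=pickle.load(open(f+'.pkl','rb'));full=np.array(c['pixels']);im=full[160:220,250:300].astype(int)
    m=(im[:,:,2]>im[:,:,0]+50)&(im[:,:,0]<60)
    v,u=np.nonzero(m);w=(im[:,:,2]-im[:,:,0])[v,u];print(f,(u@w/w.sum()+.5)*10,(v@w/w.sum()+.5)*10,m.sum(),u.min(),u.max(),v.min(),v.max())
    o=(im[:,:,0]>110)&(im[:,:,0]>1.8*im[:,:,1])&(im[:,:,2]<.5*im[:,:,0]);v,u=np.nonzero(o);print(' orange',u.mean()*10,v.mean()*10,o.sum(),'lowest',u[v.argmax()]*10,v.max()*10)
E
```

```text
t 35.0 x -84.95 y -3.09 z 137.24 F -0.13 0.0 -0.73 op 0.003
r2 321.5490584737364 295.86620416253714 56 26 37 25 33
 orange 198.69565217391306 378.69565217391306 23 lowest 230 430
r3 321.2304108428632 296.3934773401101 52 27 37 25 33
 orange 220.38461538461542 415.3846153846154 26 lowest 230 460
r4 301.9821162444113 313.01043219076007 44 25 35 28 34
 orange 206.89655172413794 424.48275862068965 29 lowest 210 470
```

The pin moved about 7 mm forward and is home. Now I'll press the bar down, centred just past the far face.

>>> apply_moves(
  increments=[
    [1,-30,0,0,0],
    [1,-35,0,0,0],
    [1,0,-40,0,0],
    [1,0,-40,0,0],
    [1,0,-28.5,0,0],
    [1,0,0,0,0],
    [1,20,0,0,0],
    [1,17,0,0,0],
    [1,0,0,0,0],
    [1,0,0,0,0],
  ],
)

```text
t: 36.05
eef_pos: [620.3, 24.3, 165.4]
tcp_rot: [1.428, 1.571, 2.805]
ft_force: [0.9, 0.1, -0.2]
opening: 0.005
```

```bash
python3 -c "
from h import *
rg()"
```

```text
t 36.05 x 23.29 y -2.99 z 165.42 F 0.89 0.27 -0.23 op 0.005
```

>>> apply_moves(
  increments=[
    [1,1,0,0,0],
    [1,1,0,0,0],
    [1,1,0,0,0],
    [1,0,0,0,0],
  ],
)

```text
t: 36.45
eef_pos: [620.5, 24.3, 162.2]
tcp_rot: [-1.029, 1.571, 0.348]
ft_force: [0.2, -0.9, -0.2]
opening: 0.004
```

```bash
python3 -c "
from h import *
rg()"
```

```text
t 36.45 x 23.51 y -3.02 z 162.23 F 0.37 -0.83 -0.15 op 0.004
```

>>> apply_moves(
  increments=[
    [1,0.7,0,0,0],
    [1,0.7,0,0,0],
    [1,0.7,0,0,0],
    [1,0,0,0,0],
  ],
)

```text
t: 36.85
eef_pos: [620.4, 24.3, 159.8]
tcp_rot: [1.487, 1.571, 2.864]
ft_force: [0.3, 0.1, 0.4]
opening: 0.006
```

>>> apply_moves(
  increments=[
    [1,0.6,0,0,0],
    [1,0.6,0,0,0],
    [1,0,0,0,0],
  ],
)

```text
t: 37.15
eef_pos: [620.5, 24.3, 158.7]
tcp_rot: [0.926, 1.571, 2.303]
ft_force: [-0.3, 0.4, 0.2]
opening: 0.004
```

>>> apply_moves(
  increments=[
    [1,0.5,0,0,0],
    [1,0.5,0,0,0],
    [1,0,0,0,0],
  ],
)

```text
t: 37.45
eef_pos: [620.5, 24.3, 157.7]
tcp_rot: [0.738, 1.571, 2.115]
ft_force: [0.1, -0.0, -0.2]
opening: 0.002
```

>>> apply_moves(
  increments=[
    [1,0.5,0,0,0],
    [1,0.5,0,0,0],
    [1,0,0,0,0],
  ],
)

```text
t: 37.75
eef_pos: [620.4, 24.3, 156.7]
tcp_rot: [1.176, 1.571, 2.553]
ft_force: [0.7, 0.2, -0.1]
opening: 0.005
```

>>> apply_moves(
  increments=[
    [1,0.5,0,0,0],
    [1,0.5,0,0,0],
    [1,0,0,0,0],
  ],
)

```text
t: 38.05
eef_pos: [620.5, 24.3, 155.7]
tcp_rot: [-0.687, 1.571, 0.69]
ft_force: [0.5, -0.3, 0.7]
opening: 0.005
```

>>> apply_moves(
  increments=[
    [1,0.5,0,0,0],
    [1,0.5,0,0,0],
    [1,0,0,0,0],
  ],
)

```text
t: 38.35
eef_pos: [620.6, 24.3, 154.8]
tcp_rot: [-1.11, 1.571, 0.266]
ft_force: [0.7, 0.1, 1.3]
opening: 0.003
```

>>> apply_moves(
  increments=[
    [1,0.5,0,0,0],
    [1,0.5,0,0,0],
    [1,0,0,0,0],
  ],
)

```text
t: 38.65
eef_pos: [620.5, 24.3, 153.7]
tcp_rot: [0.49, 1.571, 1.867]
ft_force: [0.8, -0.4, 1.5]
opening: 0.006
```

>>> apply_moves(
  increments=[
    [1,0.4,0,0,0],
    [1,0.4,0,0,0],
    [1,0,0,0,0],
  ],
)

```text
t: 38.95
eef_pos: [620.6, 24.3, 153.2]
tcp_rot: [-1.263, 1.57, 0.114]
ft_force: [-0.3, -0.5, 3.4]
opening: 0.004
```

>>> apply_moves(
  increments=[
    [1,0.4,0,0,0],
    [1,0.4,0,0,0],
    [1,0,0,0,0],
  ],
)

```text
t: 39.25
eef_pos: [620.7, 24.3, 152.4]
tcp_rot: [-1.348, 1.57, 0.029]
ft_force: [1.7, -0.4, 5.6]
opening: 0.004
```

The force rises to 5.6 N with the tip at the expected bar height, so the ring has bottomed. I'll lift away and verify.

>>> apply_moves(
  increments=[
    [1,-10,0,0,0],
    [1,-20,0,0,0],
    [1,-35,0,0,0],
    [1,-35,30,0,0],
    [1,0,45,0,0],
    [1,0,45,0,0],
    [1,0,0,0,0],
    [1,0,0,0,0],
  ],
)

```text
t: 40.05
eef_pos: [502.3, 47.6, 253.0]
tcp_rot: [-1.288, 1.57, 0.089]
ft_force: [0.9, -1.2, 1.0]
opening: 0.002
```

```bash
python3 - <<'E'
from h import *
import pickle
b=cam('scene');pickle.dump(b,open('r5.pkl','wb'))
im=cv2.resize(np.array(b['pixels'])[160:220,250:300,::-1],None,fx=10,fy=10,interpolation=cv2.INTER_CUBIC);cv2.imwrite('pics/r5.png',im)
rg()
for f in('r4','r5'):
    c=pickle.load(open(f+'.pkl','rb'));full=np.array(c['pixels']);im=full[160:220,250:300].astype(int)
    m=(im[:,:,2]>im[:,:,0]+50)&(im[:,:,0]<60)
    v,u=np.nonzero(m);w=(im[:,:,2]-im[:,:,0])[v,u];print(f,(u@w/w.sum()+.5)*10,(v@w/w.sum()+.5)*10)
E
```

```text
t 40.1 x -96.15 y -3.09 z 252.75 F 0.23 0.49 -0.6 op 0.004
r4 301.9821162444113 313.01043219076007
r5 317.5235437739798 300.1813742588071
```

View pics/r5.png

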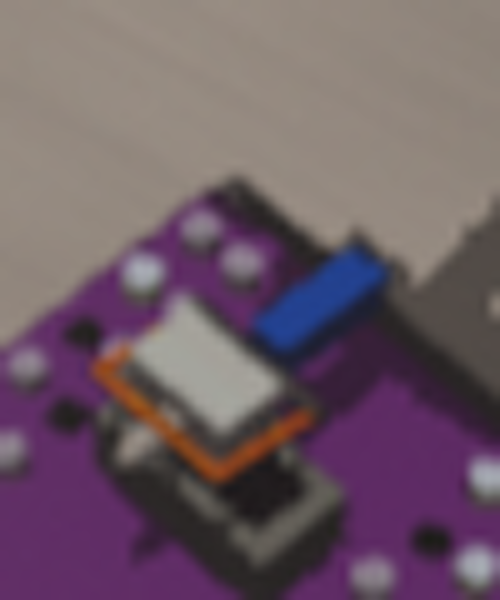

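The ring bar now lies beyond the far face: its corners are at (218,476) and (100,365). The handle is forward of where it was, and the estimated centre of −43.6 mm matches the home position found by contact, −44 mm. The gripper is clear, so I'm handing in.

```bash
python3 -c "
from h import *
rg(); print(env.job_done())"
```

```text
t 40.1 x -96.15 y -3.09 z 252.75 F 0.23 0.49 -0.6 op 0.004
the job is handed in; nothing more can be done
None
```

I put the pin through the cross hole with the ring up, swung the ring down onto the tip, and handed the job in at 40.1 s. No verdict is reported, so what follows is my own reading of the result.

**What I did:**
- My first grasp closed on nothing because I lifted before the fingers had shut. The pin was undisturbed, and I picked it up on the second try.
- I found the hole by feel, about 3 mm to the −y side of the shaker's centre. The pin slid in freely, and the collar met the block at about 4 N.
- After I let go, the pin sat several millimetres back and drooped slightly. I only noticed this once I had started on the ring. I then pushed the pin home from behind the handle with about 3.5 N.
- I pressed the ring down until the force rose to 5.6 N, with the fingertip at about the height expected for the ring lying on the shank.

**Last checks:**
- **Ring:** the final picture shows it over the block and past the far face. The visible angle suggested 0 to 0.05 rad, at low resolution.
- **Pin:** I put the handle about 31 mm before the face, give or take 2 mm, and the pin droops by about 0.1 rad. Both are inside the limits.
- **Gripper:** it was clear of everything.

**What went wrong or is uncertain:**
- One of the failed ring presses reached about 30 N on the tool for a moment, probably the ring bar or the finger on the block's edge. That is far above "a few newtons". I saw no sign that it passed the 40 N limit on the shaker, but I could not measure that load directly.
- One numeric check of the handle, taken while the finger partly hid it, disagreed by about 6 mm. I set it aside.
- I did not check the loose items again at the end, but no move went near them.

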